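Build a spacer pack to the gauge and set its clamp screw

TASK

Stack spacer plates flat between the two pegs of the blue fixture until the top of the pack is level with the red finger of the height gauge (leave any spare plate lying on the bench), then seat the clamp bar flat over both pegs onto the pack. Turn the bar's thumbscrew clockwise until it bottoms, then back it off a quarter turn and let go. Leave the gauge, the multimeter, the hex-key set and the screwdriver where they are.

Things in the scene. Friction and masses are not known exactly. Their poses are not given: they have to be found in the camera images.
- nest (a point): Fixture, fixed to the bench: a blue flange 90 (x) x 220 (y, from -105 to +115) x 10 mm with a steel pedestal 36 x 80 x 10 mm on it. This point is the centre of the pedestal's top, the floor of the pack, 20 mm above the bench. Two round steel pegs of 10 mm diameter stand at y = +48 and -48 mm of this frame; their tips, tapered over the last 6 mm, are 84 mm above the bench. z up. The fixture stands at a different place and yaw each time.
- mark4 (a point): Height gauge, a white post 18 x 14 mm on a heavy dark foot 44 x 28 x 12 mm (0.8 kg in all), with a red finger 4 mm thick pointing at the pack; it stands loose on the flange at the +y end of the fixture, and must be left standing there. This point is the tip of the finger's upper edge, 66 mm from the nest along its y, 40 mm above the nest's height (four plates). Only one of mark4 and mark5 is there in a run.
- mark5 (a point): The taller gauge of the same kind: upper edge of the red finger 50 mm above the nest's height (five plates).
- plate1_c (a point): Loose aluminium spacer plate, 44 (x) x 110 (y) x 10 mm, about 130 g, lying on the bench; this point is its centre, half-way up. In each end an open notch 15 mm wide and 14 mm deep runs in along y (floors of the notches at y = +41 and -41 mm) and straddles a peg. Both ways round and both faces are alike. Five or six plates are there.
- plate2_c (a point): Loose aluminium spacer plate, 44 (x) x 110 (y) x 10 mm, about 130 g, lying on the bench; this point is its centre, half-way up. In each end an open notch 15 mm wide and 14 mm deep runs in along y (floors of the notches at y = +41 and -41 mm) and straddles a peg. Both ways round and both faces are alike. Five or six plates are there.
- plate3_c (a point): Loose aluminium spacer plate, 44 (x) x 110 (y) x 10 mm, about 130 g, lying on the bench; this point is its centre, half-way up. In each end an open notch 15 mm wide and 14 mm deep runs in along y (floors of the notches at y = +41 and -41 mm) and straddles a peg. Both ways round and both faces are alike. Five or six plates are there.
- plate4_c (a point): Loose aluminium spacer plate, 44 (x) x 110 (y) x 10 mm, about 130 g, lying on the bench; this point is its centre, half-way up. In each end an open notch 15 mm wide and 14 mm deep runs in along y (floors of the notches at y = +41 and -41 mm) and straddles a peg. Both ways round and both faces are alike. Five or six plates are there.
- plate5_c (a point): Loose aluminium spacer plate, 44 (x) x 110 (y) x 10 mm, about 130 g, lying on the bench; this point is its centre, half-way up. In each end an open notch 15 mm wide and 14 mm deep runs in along y (floors of the notches at y = +41 and -41 mm) and straddles a peg. Both ways round and both faces are alike. Five or six plates are there.
- plate6_c (a point): Loose aluminium spacer plate, 44 (x) x 110 (y) x 10 mm, about 130 g, lying on the bench; this point is its centre, half-way up. In each end an open notch 15 mm wide and 14 mm deep runs in along y (floors of the notches at y = +41 and -41 mm) and straddles a peg. Both ways round and both faces are alike. Five or six plates are there.
- bar_c (a point): Clamp bar, loose, grey steel, 44 (x) x 131 (y) x 12 mm, about 270 g with its screw; this point is the centre of the bar, half-way up (the thumbscrew on top not counted). Two square through holes 13 x 13 mm at y = +48 and -48 mm take the pegs; either way round fits. The thumbscrew stands in the middle of it, up to 50 mm above the bar's upper face. It can be carried by its long sides or by the thumbscrew.
- screw_grip (a point): Centre of the grip of the thumbscrew on the clamp bar, 38 mm above the bar's upper face, on the screw's vertical axis. The black grip is a flat wing 42 mm long along x of this frame, 10 mm thick along y, 26 mm high (z), one end of it red. It turns about z and does not rise or sink. The yaw of this frame is the bar's yaw minus the joint value.
- screw (a joint): Angle of the thumbscrew, rad, growing as it is turned clockwise seen from above (tighter). It bottoms on a hard stop at 4.0; at the start it is between 1.0 and 2.6. Turning takes about 0.05 N m of friction, and it stays where it is left.
- multimeter: Bystander: red multimeter 75 x 150 x 37 mm lying beyond the fixture; origin at the centre of its underside.
- hexkeys: Bystander: orange hex-key holder 35 x 110 x 26 mm with keys up to 140 mm long, to the right of the fixture; origin at the centre of its underside.
- screwdriver: Bystander: red-handled screwdriver lying to the left of the plates; origin at its underside.
Mind the look-alikes: they are no part of the job. What is shaped like the part that bears plate6_c but brown is not meant. Leave any turquoise look-alike of the part that bears mark5 alone.

How it is judged:
On the way, in this order (a step that is already met when the one before it is completed fails the run):
1. the top plate of the pack, flat on its pegs and released, is level with the red finger of the gauge (((horizontal distance between plate1_c and nest below 0.006 m and angle between plate1_c's own z axis and vertical below 0.06 rad and z of plate1_c in the frame of mark4 between -0.008 and -0.002 m and contact force between the fingers and plate1 below 0.2 N) or (horizontal distance between plate2_c and nest below 0.006 m and angle between plate2_c's own z axis and vertical below 0.06 rad and z of plate2_c in the frame of mark4 between -0.008 and -0.002 m and contact force between the fingers and plate2 below 0.2 N) or (horizontal distance between plate3_c and nest below 0.006 m and angle between plate3_c's own z axis and vertical below 0.06 rad and z of plate3_c in the frame of mark4 between -0.008 and -0.002 m and contact force between the fingers and plate3 below 0.2 N) or (horizontal distance between plate4_c and nest below 0.006 m and angle between plate4_c's own z axis and vertical below 0.06 rad and z of plate4_c in the frame of mark4 between -0.008 and -0.002 m and contact force between the fingers and plate4 below 0.2 N) or (horizontal distance between plate5_c and nest below 0.006 m and angle between plate5_c's own z axis and vertical below 0.06 rad and z of plate5_c in the frame of mark4 between -0.008 and -0.002 m and contact force between the fingers and plate5 below 0.2 N) or (horizontal distance between plate6_c and nest below 0.006 m and angle between plate6_c's own z axis and vertical below 0.06 rad and z of plate6_c in the frame of mark4 between -0.008 and -0.002 m and contact force between the fingers and plate6 below 0.2 N)) and ((horizontal distance between plate1_c and nest below 0.006 m and angle between plate1_c's own z axis and vertical below 0.06 rad and z of plate1_c in the frame of mark5 between -0.008 and -0.002 m and contact force between the fingers and plate1 below 0.2 N) or (horizontal distance between plate2_c and nest below 0.006 m and angle between plate2_c's own z axis and vertical below 0.06 rad and z of plate2_c in the frame of mark5 between -0.008 and -0.002 m and contact force between the fingers and plate2 below 0.2 N) or (horizontal distance between plate3_c and nest below 0.006 m and angle between plate3_c's own z axis and vertical below 0.06 rad and z of plate3_c in the frame of mark5 between -0.008 and -0.002 m and contact force between the fingers and plate3 below 0.2 N) or (horizontal distance between plate4_c and nest below 0.006 m and angle between plate4_c's own z axis and vertical below 0.06 rad and z of plate4_c in the frame of mark5 between -0.008 and -0.002 m and contact force between the fingers and plate4 below 0.2 N) or (horizontal distance between plate5_c and nest below 0.006 m and angle between plate5_c's own z axis and vertical below 0.06 rad and z of plate5_c in the frame of mark5 between -0.008 and -0.002 m and contact force between the fingers and plate5 below 0.2 N) or (horizontal distance between plate6_c and nest below 0.006 m and angle between plate6_c's own z axis and vertical below 0.06 rad and z of plate6_c in the frame of mark5 between -0.008 and -0.002 m and contact force between the fingers and plate6 below 0.2 N))), for 0.2 s.
2. the clamp bar is seated flat over both pegs on the pack (horizontal distance between bar_c and nest below 0.005 m and angle between bar_c's own z axis and vertical below 0.05 rad and angle between the y axis of bar_c and the y axis of nest, either way round below 0.1 rad and z of bar_c in the frame of mark4 between 0.003 and 0.009 m and z of bar_c in the frame of mark5 between 0.003 and 0.009 m), for 0.2 s.
3. the thumbscrew is bottomed, with the bar seated (all of step 2 and value of joint screw above 3.93 rad), for 0.1 s.
4. the thumbscrew is backed off a quarter turn (all of step 2 and value of joint screw between 2.159 and 2.699 rad), for 0.2 s.
At the end, for the whole second after the job is handed in: The bar rests flat (3 degrees) over both pegs, centred within 5 mm, its underside within 3 mm of the mark; the screw is a quarter turn (within 15 degrees) back from its stop; each plate is in the pack (6 mm) or flat on the bench, 90 mm or more from the nest (all of step 4 and ((horizontal distance between plate1_c and nest below 0.006 m and angle between plate1_c's own z axis and vertical below 0.06 rad) or (horizontal distance between plate1_c and nest above 0.09 m and height (world z) of plate1_c below 0.03 m)) and ((horizontal distance between plate2_c and nest below 0.006 m and angle between plate2_c's own z axis and vertical below 0.06 rad) or (horizontal distance between plate2_c and nest above 0.09 m and height (world z) of plate2_c below 0.03 m)) and ((horizontal distance between plate3_c and nest below 0.006 m and angle between plate3_c's own z axis and vertical below 0.06 rad) or (horizontal distance between plate3_c and nest above 0.09 m and height (world z) of plate3_c below 0.03 m)) and ((horizontal distance between plate4_c and nest below 0.006 m and angle between plate4_c's own z axis and vertical below 0.06 rad) or (horizontal distance between plate4_c and nest above 0.09 m and height (world z) of plate4_c below 0.03 m)) and ((horizontal distance between plate5_c and nest below 0.006 m and angle between plate5_c's own z axis and vertical below 0.06 rad) or (horizontal distance between plate5_c and nest above 0.09 m and height (world z) of plate5_c below 0.03 m)) and ((horizontal distance between plate6_c and nest below 0.006 m and angle between plate6_c's own z axis and vertical below 0.06 rad) or (horizontal distance between plate6_c and nest above 0.09 m and height (world z) of plate6_c below 0.03 m)) and linear speed of bar below 0.02 m/s and velocity of joint screw between -0.1 and 0.1 rad/s); the robot touches nothing.
It fails at once if the height gauge is moved more than 1.5 cm (distance of any of mark4, mark5 from where it was at the start of the episode above 0.015 m).
It fails at once if the multimeter is moved more than 3 cm (distance of multimeter from where it was at the start of the episode above 0.03 m).
It fails at once if the hex-key set is moved more than 3 cm (distance of hexkeys from where it was at the start of the episode above 0.03 m).
It fails at once if the screwdriver is moved more than 3 cm (distance of screwdriver from where it was at the start of the episode above 0.03 m).
Of gauge4, gauge5 only 1 to 1 are there at a start; the rules pass over those that are not, and their reading is None.
Of plate1, plate2, plate3, plate4, plate5, plate6 only 5 to 6 are there at a start; the rules pass over those that are not, and their reading is None.
At some moment in a run one of plate1, plate2, plate3, plate4, plate5, plate6, bar may be knocked a few centimetres aside while the robot is not near it.
Once in a run the grip may slacken for a moment while it holds something.
It also fails if it takes over 208 s, if anything falls off the work surface, if the arm or the gripper's body presses on something with over 40 N, if the wrist force passes 120 N, or if a joint passes its speed limit or range.

ROBOT

A 6-joint arm with a two-finger parallel gripper is mounted at the origin on the work surface. World frame = base frame: x ahead of the robot, y to its left, z up, the work surface at z = 0. Lengths are in m, angles in rad, forces in N, time in s.
With the tool pointing down it reaches from about 0.4 to 0.825 m from the base axis. Payload 7 kg.
Tool frame: the origin (TCP) lies at the very end of the fingers, on their centre line; the grasp point (between the pads) lies 19 mm behind it; z points along the fingers, x is the direction in which the jaws open and shut, and the axes are right-handed (so a half turn about z gives the same grasp; the last joint's range is limited). The gripper opens to 88 mm and grips with 3 to 60 N. Pads are 19 mm wide; open, the fingers measure 130 mm over their backs; the gripper's body (78 mm by 193 mm) begins 47 mm behind the grasp point.
Start: joints at [1.481, 0.359, 0.012, 0, -1.224, -0.288], TCP at [0.249, 0.627, 0.227] pointing down, gripper open.
Joint ranges: [-3.07, 3.07], [-1.43, 2.12], [-1.02, 1.25], [-3.03, 1.67], [-3.05, -0], [-3.03, 3.03]. Speed limits (rad/s): [2.39, 2.39, 3.01, 3.14, 3.14, 3.14].

INTERFACE

Orientations are given as [roll, pitch, yaw] about the fixed x, y, z axes, in that order (R = Rz(yaw) Ry(pitch) Rx(roll)).
In Python, from station import telemetry, grab_frame, arm, regions_of, pinpoint gives the robot as it stands. The module is installed in compiled form; this text tells all that it offers.
- The arm moves only by the shell command python3 -m inch 'ROWS' [FORCE]. ROWS is text: rows parted by semicolons, each of 7 numbers parted by spaces: the opening, from 0 (shut) to 1 (fully open), then the shift along the world's x, y, z in cm, then the turn, a rotation vector about the world's x, y, z in degrees. A call has 1 to 12 rows; each row is the pose to reach, as a shift and turn from the pose measured when the call began; what a row does not reach only later rows make up. A row lasts 1/8 s, in which the tool goes at most 62.5 mm and 10.7 degrees, less where a joint would pass 70% of its speed; a pose out of reach is approached as far as the arm can. A call with a gripper value outside its range is refused whole. The fingers move at their own pace and stop on an object; FORCE is the grip in N (left out, the last holds). Time passes only in rows, so rows that repeat a pose let the fingers close. It gives the time, the measured TCP pose, the force and the opening at its end, in the units of the state.
- telemetry.get_state(): the state, without advancing time (a new reading comes with each control period).
- grab_frame(name): name is "side" or "top"; returns a dict with "pixels" (420x560x3 uint8, red, green, blue), "fx", "fy", "cx", "cy" (pixels), "R" (3x3) and "t" (3): a world point X has camera coordinates R X + t. Camera axes: x right, y down, z forward; pixel columns grow to the right and rows downward; lengths in m; the calibration is good to about 2 mm. A picture is of the moment at which its call begins. There is no depth.
- arm.job_done(): hands the job in, once; it reports no verdict.
Trained networks look in the newest picture that a camera, given by its name, has taken for a name from the list of things; names that differ only in an ending like _2 or _b are one class to them, and where a whole thing is asked for, a point or a joint stands for the part that bears it (a point fixed in the world has none). Each returns a list of dicts, best first, with "p" (0 to 1); they miss things now and then, are a little off and sometimes report something else, mostly with a low value. They report only what shows in the picture. A call takes as long as a camera call. They do not tell look-alikes from the thing itself.
- regions_of(camera, name): "pixels" (420x560 bool, what is visible of it) and "bbox" ([left, top, right, bottom] in pixels, round what is visible of it).
- pinpoint(camera, name): "location" ([column, row] in pixels: a listed point, or the origin of a listed thing).
The state is a dict: "t": time; "q": joint angles; "qd": joint speeds; "joint_efforts": joint torques, N m; "eef_pos": TCP position; "ee_rot": TCP orientation; "force": force on the tool from outside, world axes, zero at the start; "moment": the same for the moment, N m; "width": finger opening in m.
Only numpy, scipy, OpenCV 4.12 (cv2) and the standard library are available. Lean on these libraries where they do the work, as an engineer would, in place of code of your own. Each camera call takes 0.05 s, during which the arm holds its last target. There are 200 camera calls.

## Working session

There is one attempt and no reset: what is moved stays moved. The work goes in short steps, Python scripts to look and compute and a shell command to move; the robot and the scene stay as the last step left them, time stands still between calls to the robot, and variables do not carry over. Pictures are saved under pics/ and viewed, about 12 in all and at most 16, crops included, and the job is handed in when it is done.

```bash
mkdir -p pics
cat > h.py <<'E'
import numpy as np, cv2
from station import telemetry, grab_frame, arm, regions_of, pinpoint
def ray(f,px):
    d=np.array([(px[0]-f['cx'])/f['fx'],(px[1]-f['cy'])/f['fy'],1.]);R=np.array(f['R']);t=np.array(f['t'])
    return -R.T@t, R.T@d
def atz(f,px,z):
    o,d=ray(f,px); return o+d*(z-o[2])/d[2]
def proj(f,X):
    c=np.array(f['R'])@np.array(X)+np.array(f['t']); return np.array([f['fx']*c[0]/c[2]+f['cx'],f['fy']*c[1]/c[2]+f['cy']])
def save(f,name,box=None,k=1):
    im=cv2.cvtColor(np.array(f['pixels']),cv2.COLOR_RGB2BGR)
    if box: im=im[box[1]:box[3],box[0]:box[2]]
    if k!=1: im=cv2.resize(im,None,fx=k,fy=k,interpolation=cv2.INTER_CUBIC)
    cv2.imwrite('pics/'+name,im)
E
python3 - <<'E'
from h import *
np.set_printoptions(precision=4,suppress=True)
F={n:grab_frame(n) for n in('top','side')}
for n,f in F.items():
    save(f,n+'0.png',None,1.4); print(n,'cam at',ray(f,(0,0))[0],'axis',ray(f,(f['cx'],f['cy']))[1],f['fx'])
Z=dict(nest=.02,mark4=.06,mark5=.07,plate1_c=.005,bar_c=.006,screw_grip=.05,multimeter=0,hexkeys=0,screwdriver=0)
for nm,z in Z.items():
    for n,f in F.items():
        for r in pinpoint(n,nm): print(nm,n,round(r['p'],2),np.round(r['location'],1),atz(f,r['location'],z)[:2])
s=telemetry.get_state();print(s)
E
```

```text
top cam at [ 0.4429 -0.0519  1.2066] axis [ 0.0913  0.0131 -0.9957] 410.3089115810845
side cam at [ 0.2603 -0.8063  0.7408] axis [ 0.2984  0.7023 -0.6463] 396.2777154522466
nest top 0.59 [336.2 201.2] [ 0.5709 -0.2141]
nest side 0.86 [302.  250.9] [ 0.5678 -0.2194]
mark4 top 0.5 [316.2 260. ] [ 0.4029 -0.1508]
mark4 top 0.45 [312.8 194.8] [ 0.5849 -0.1433]
mark4 side 0.7 [230.8 241.1] [ 0.407  -0.1619]
mark4 side 0.49 [292.4 215.6] [ 0.5783 -0.1332]
mark5 top 0.5 [316.2 260. ] [ 0.4033 -0.15  ]
mark5 top 0.45 [312.8 194.8] [ 0.5836 -0.1425]
mark5 side 0.7 [230.8 241.1] [ 0.4048 -0.1714]
mark5 side 0.49 [292.4 215.6] [ 0.5736 -0.1431]
plate1_c top 0.94 [196.6 197.7] [0.5842 0.1954]
plate1_c top 0.68 [194.8 166.5] [0.6777 0.2023]
plate1_c side 0.52 [252.7 167.1] [0.5774 0.1764]
bar_c top 0.74 [245.9 230.3] [0.4876 0.049 ]
bar_c side 0.8 [237.5 197.3] [0.487  0.0495]
screw_grip top 0.49 [244.8 228.1] [0.4922 0.0485]
screw_grip side 0.49 [234.6 187.7] [0.4785 0.0412]
multimeter top 0.94 [336.  141.6] [ 0.7523 -0.219 ]
multimeter side 0.91 [365.6 237.5] [ 0.7509 -0.2213]
hexkeys top 0.93 [432.3 247.1] [ 0.4376 -0.4942]
hexkeys side 0.82 [299.8 378.7] [ 0.4372 -0.4971]
hexkeys side 0.36 [305.4 249.7] [ 0.586  -0.2026]
screwdriver side 0.68 [253.6 131.8] [0.6547 0.3894]
{'t': 1.0, 'q': array([ 1.4811,  0.3585,  0.0119,  0.    , -1.2241, -0.2881]), 'qd': array([-0.0013,  0.0011, -0.0033, -0.0004, -0.0012, -0.0004]), 'joint_efforts': array([ -0.0007, -58.2387,  29.3306,   7.0027,   0.0126,  -0.    ]), 'eef_pos': array([0.249 , 0.6274, 0.2266]), 'ee_rot': array([ 3.1416,  0.0001, -1.9486]), 'force': array([ 0.74  , -0.3727,  0.2304]), 'moment': array([-0.0368, -0.0329, -0.0238]), 'width': 0.08774228191364652}
```

View pics/top0.png

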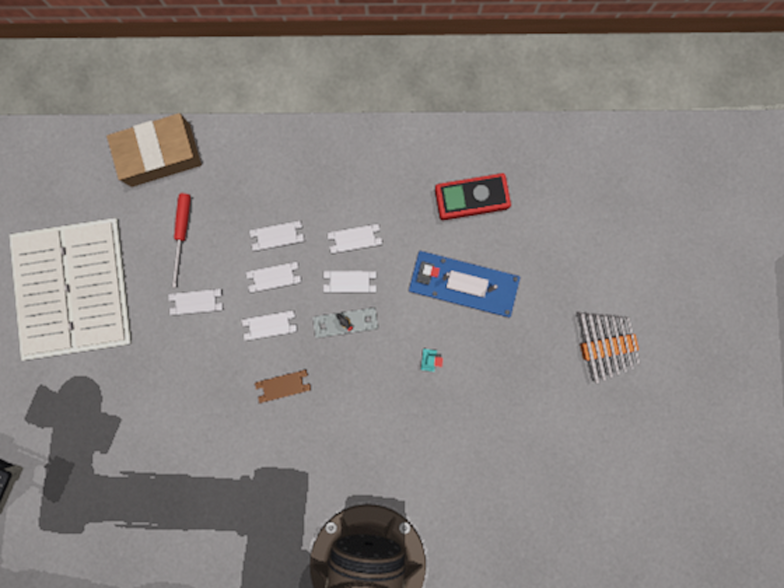

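View pics/side0.png

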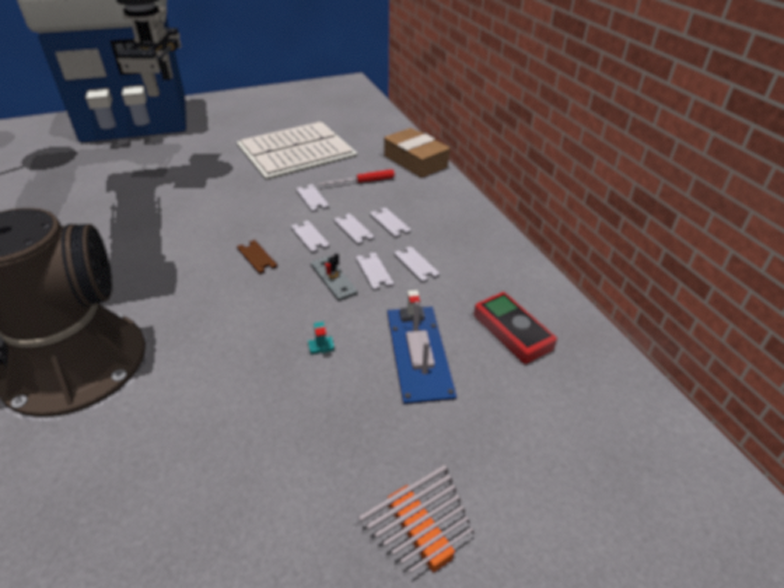

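Top view (1.4x): six aluminium plates at (277,236), (355,238), (273,277), (350,281), (196,302), (269,325). The brown decoy is at (283,386) and the bar at (346,322). The white gauge stands on the blue flange at (428,271), with the turquoise decoy at (431,360). Next I'll take precise measurements and an enlarged crop.

```bash
cat >> h.py <<'E'
def blobs(f,mask,z,amin=150,hull=False):
    out=[];mask=cv2.resize(mask.astype(np.uint8)*255,None,fx=4,fy=4,interpolation=cv2.INTER_LINEAR)>127
    n,l,st,c=cv2.connectedComponentsWithStats(mask.astype(np.uint8))
    for i in range(1,n):
        if st[i,4]<amin*16: continue
        cs,_=cv2.findContours((l==i).astype(np.uint8),0,1); p=max(cs,key=cv2.contourArea)[:,0]
        w=np.array([atz(f,((x+.5)/4-.5,(y+.5)/4-.5),z)[:2] for x,y in p])*1000
        m=cv2.moments(w.astype(np.float32)[:,None]); ctr=np.array([m['m10'],m['m01']])/m['m00']
        r=cv2.minAreaRect(w.astype(np.float32)); b=cv2.boxPoints(r); e=[b[1]-b[0],b[2]-b[1]]; L=max(e,key=np.linalg.norm)
        a=.5*np.degrees(np.arctan2(2*m['mu11'],m['mu20']-m['mu02']))
        h=lambda v:(v+90)%180-90
        out.append(dict(px=(c[i]/4).round(0),c=ctr.round(1),rc=np.round(r[0],1),size=sorted(np.round(r[1],0)),yaw=round(h(a-90),1),ryaw=round(h(np.degrees(np.arctan2(L[1],L[0]))-90),1)))
    return out
def masks(f):
    hsv=cv2.cvtColor(np.array(f['pixels']),cv2.COLOR_RGB2HSV);H,S,V=hsv[...,0],hsv[...,1],hsv[...,2]
    return dict(white=(V>165)&(S<45),blue=(H>100)&(H<125)&(S>120)&(V>60),red=((H<8)|(H>172))&(S>150)&(V>120))
E
python3 - <<'E'
from h import *
f=grab_frame('top');g=grab_frame('side');m=masks(f)
for b in blobs(f,m['white'],.005): print('W',*b.values())
for b in blobs(f,m['blue'],.005): print('B',*b.values())
for b in blobs(f,m['red'],.066,4): print('R',b['px'],b['c'],b['size'])
for n,ff in(('top',f),('side',g)):
    for r in regions_of(n,'plate1_c'): print(n,'pl',round(r['p'],2),np.round(r['bbox']))
for r in regions_of('top','bar_c')[:1]:
    for b in blobs(f,np.array(r['pixels']),.006): print('bar',*b.values())
for b in blobs(g,masks(g)['red'],.066,3): print('Rs',b['px'],b['c'],b['size'])
save(f,'ct.png',(215,160,385,270),4.5); save(g,'cs.png',(215,165,345,295),5)
E
```

```text
W [106. 104.] [872.4 475.4] [872.4 475.5] [np.float64(45.0), np.float64(109.0)] -72.6 -72.6
W [ 49. 207.] [561.9 634.1] [562.  634.1] [np.float64(234.0), np.float64(275.0)] -81.3 -81.3
W [197. 168.] [673.4 195.4] [673.6 195. ] [np.float64(48.0), np.float64(114.0)] 10.8 11.2
W [253. 170.] [666.8  29.2] [666.9  28.9] [np.float64(48.0), np.float64(115.0)] 9.5 9.9
W [195. 198.] [584.9 200.9] [584.7 201.1] [np.float64(47.0), np.float64(114.0)] 11.3 11.2
W [249. 201.] [575.1  40.4] [575.4  39. ] [np.float64(47.0), np.float64(112.0)] -1.0 -0.2
W [334. 202.] [ 570.2 -207.9] [ 570.4 -206.1] [np.float64(40.0), np.float64(90.0)] -13.9 -14.4
W [139. 216.] [532.8 365. ] [532.7 365. ] [np.float64(48.0), np.float64(114.0)] 5.7 5.6
W [192. 233.] [482.7 208.5] [482.7 207.9] [np.float64(48.0), np.float64(114.0)] 10.2 10.2
B [334. 204.] [ 568.7 -201.4] [ 569.1 -201.6] [np.float64(90.0), np.float64(220.0)] -15.1 -14.8
R [337. 142.] [ 741.3 -213.7] [np.float64(72.0), np.float64(145.0)]
R [130. 155.] [702.1 376.1] [np.float64(24.0), np.float64(95.0)]
R [310. 194.] [ 586.3 -135.3] [np.float64(14.0), np.float64(17.0)]
R [250. 235.] [474.6  33. ] [np.float64(6.0), np.float64(8.0)]
R [313. 258.] [ 409.  -140.8] [np.float64(13.0), np.float64(13.0)]
top pl 0.93 [174. 184. 212. 208.]
top pl 0.59 [125. 139. 137. 171.]
side pl 0.67 [239. 155. 269. 174.]
bar [246. 230.] [489.3  49.4] [489.5  49.5] [np.float64(46.0), np.float64(133.0)] 10.0 8.4
Rs [269. 125.] [682.5 310.8] [np.float64(29.0), np.float64(90.0)]
Rs [357. 211.] [ 736.5 -180.9] [np.float64(5.0), np.float64(12.0)]
Rs [296. 214.] [ 585.5 -134.2] [np.float64(14.0), np.float64(15.0)]
Rs [350. 214.] [ 714.  -184.5] [np.float64(5.0), np.float64(25.0)]
Rs [368. 238.] [ 708.8 -271.4] [np.float64(67.0), np.float64(142.0)]
Rs [229. 237.] [ 405.  -151.1] [np.float64(12.0), np.float64(15.0)]
```

View pics/ct.png

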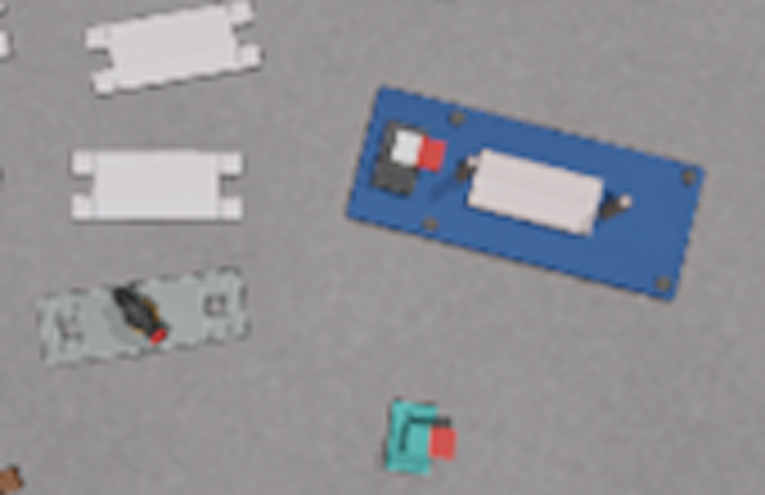

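View pics/cs.png

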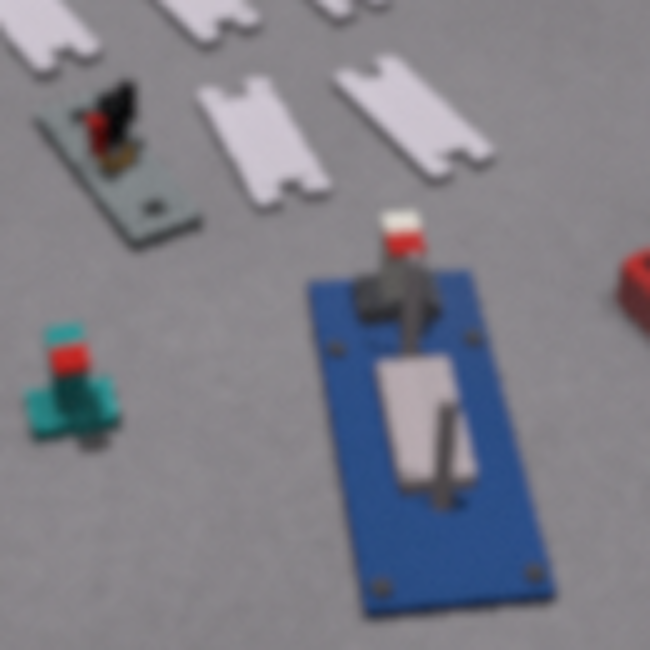

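Top crop: the genuine white gauge on the blue flange is at (405,148), with its finger at (432,152). The turquoise look-alike at (415,437) is left alone. The fingertip triangulates to z≈0.067–0.07, so it is mark5 and takes five plates; the turquoise one comes out near 0.056. All six silvery plates match. The one near the screwdriver, at (533,365) mm, stays as the spare. I'll start with plate C at (585,201) mm, yaw 11.2°.

```bash
R='0.7 33.6 -42.6 -13 0 0 -57.4'; python3 -m inch '0.7 33.6 -42.6 -13 0 0 -57.4;0.7 33.6 -42.6 -13 0 0 -57.4;0.7 33.6 -42.6 -13 0 0 -57.4;0.7 33.6 -42.6 -13 0 0 -57.4;0.7 33.6 -42.6 -13 0 0 -57.4;0.7 33.6 -42.6 -13 0 0 -57.4;0.7 33.6 -42.6 -13 0 0 -57.4;0.7 33.6 -42.6 -13 0 0 -57.4;0.7 33.6 -42.6 -13 0 0 -57.4;0.7 33.6 -42.6 -13 0 0 -57.4;0.7 33.6 -42.6 -13 0 0 -57.4;0.7 33.6 -42.6 -13 0 0 -57.4' 30
```

```text
t: 2.75
eef_pos: [0.5848, 0.2024, 0.0971]
ee_rot: [3.141, 0.001, -2.949]
force: [-0.4, 0.6, 0.3]
width: 0.0613
```

```bash
python3 -m inch '0.7 0 -0.1 -5 0 0 0;0.7 0 -0.1 -8 0 0 0;0.7 0 -0.1 -9.3 0 0 0;0.7 0 -0.1 -9.3 0 0 0;0 0 -0.1 -9.3 0 0 0;0 0 -0.1 -9.3 0 0 0;0 0 -0.1 -9.3 0 0 0;0 0 -0.1 -9.3 0 0 0' 30
```

```text
t: 3.75
eef_pos: [0.585, 0.2017, 0.0052]
ee_rot: [3.141, 0.002, -2.949]
force: [-3.3, 1.2, 6.3]
width: 0.0434
```

```bash
python3 -m inch '0.7 0 0 0 0 0 0;0.7 0 0 0 0 0 0;0.7 0 0 6 0 0 0;0.7 -10 -10 12 0 0 0;0.7 -18 -18 12 0 0 0;0.7 -18 -18 12 0 0 0;0.7 -18 -18 12 0 0 0;0.7 -18 -18 12 0 0 0'
python3 - <<'E'
from h import *
f=grab_frame('top');m=masks(f)
for b in blobs(f,m['white'],.005): print('W',*b.values())
for b in blobs(f,m['blue'],.005): print('B',*b.values())
save(f,'t2.png',None,1.4)
E
```

```text
t: 4.75
eef_pos: [0.4025, 0.0197, 0.1259]
ee_rot: [3.14, 0.003, -2.951]
force: [1.3, 0.6, -0.6]
width: 0.0613
W [106. 104.] [872.8 475.6] [872.7 475.6] [np.float64(46.0), np.float64(110.0)] -72.8 -73.1
W [ 49. 207.] [562.1 634.2] [562.1 634.2] [np.float64(235.0), np.float64(276.0)] -80.9 -81.3
W [197. 168.] [673.7 195.4] [673.9 195.2] [np.float64(49.0), np.float64(115.0)] 10.7 11.2
W [253. 170.] [667.   28.7] [667.   28.9] [np.float64(49.0), np.float64(115.0)] 9.8 9.9
W [195. 197.] [587.7 201.1] [587.4 200.9] [np.float64(49.0), np.float64(115.0)] 10.9 11.2
W [250. 201.] [575.4  39.6] [575.4  40.4] [np.float64(47.0), np.float64(114.0)] 0.1 -0.2
W [334. 202.] [ 569.9 -208. ] [ 570.3 -206. ] [np.float64(40.0), np.float64(90.0)] -15.1 -15.0
W [139. 216.] [532.8 364.8] [532.7 364.9] [np.float64(49.0), np.float64(114.0)] 5.3 5.6
W [192. 233.] [482.6 208.8] [482.5 209.9] [np.float64(49.0), np.float64(118.0)] 9.7 9.7
B [334. 204.] [ 568.7 -201.3] [ 569.1 -201.6] [np.float64(90.0), np.float64(220.0)] -15.1 -14.8
```

```bash
python3 -m inch '0.7 18.2 18.1 0 0 0 0;0.7 18.2 18.1 0 0 0 0;0.7 18.2 18.1 0 0 0 0;0.7 18.2 18.1 0 0 0 0;0.7 18.2 18.1 0 0 0 0;0.7 18.2 18.1 -6 0 0 0;0.7 18.2 18.1 -11 0 0 0;0.7 18.2 18.1 -12.1 0 0 0;0.7 18.2 18.1 -12.1 0 0 0;0 18.2 18.1 -12.1 0 0 0;0 18.2 18.1 -12.1 0 0 0;0 18.2 18.1 -12.1 0 0 0' 30
```

```text
t: 6.3
eef_pos: [0.5859, 0.2015, 0.0068]
ee_rot: [3.139, 0.006, -2.95]
force: [-2.2, -0.2, 7.5]
width: 0.043
```

```bash
python3 -m inch '0 0 0 0 0 0 0;0 0 0 6 0 0 -5;0 0 0 11 0 0 -10;0 -2 -20 11.5 0 0 -25.9;0 -2 -40 11.5 0 0 -25.9;0 -2 -40.7 11.5 0 0 -25.9;0 -2 -40.7 11.5 0 0 -25.9;0 -2 -40.7 11.5 0 0 -25.9;0 -2 -40.7 11.5 0 0 -25.9;0 -2 -40.7 11.5 0 0 -25.9;0 -2 -40.7 11.5 0 0 -25.9;0 -2 -40.7 11.5 0 0 -25.9' 30
python3 - <<'E'
from h import *
f=grab_frame('side');save(f,'s3.png',(215,155,345,285),5)
E
```

```text
t: 7.8
eef_pos: [0.5656, -0.2054, 0.1217]
ee_rot: [3.139, 0.005, 2.88]
force: [0.8, -0.4, -1.1]
width: 0.0429
```

View pics/s3.png

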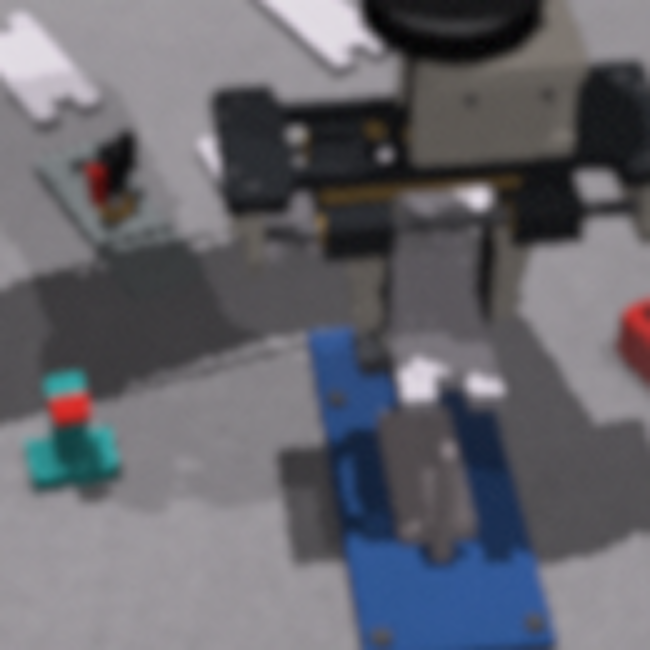

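Side crop: the plate is held level between the fingers above the pegs, with its near prongs at (425,385) and (487,385). I'll lower it onto the pegs in stages and watch the force.

```bash
python3 -m inch '0 0 0 -2 0 0 0;0 0 0 -3 0 0 0;0 0 0 -4 0 0 0;0 0 0 -4.5 0 0 0;0 0 0 -4.5 0 0 0'
python3 - <<'E'
from h import *
print(telemetry.get_state()['moment'])
E
```

```text
t: 8.48
eef_pos: [0.5657, -0.2048, 0.0766]
ee_rot: [3.139, 0.005, 2.882]
force: [-0.5, -0.4, -0.6]
width: 0.0433
[ 0.10750448 -0.1076639  -0.02293063]
```

```bash
python3 -m inch '0 0 0 -2 0 0 0;0 0 0 -3.5 0 0 0;0 0 0 -4.7 0 0 0;0 0 0 -4.9 0 0 0;0 0 0 -4.9 0 0 0'
python3 - <<'E'
from h import *
print(telemetry.get_state()['moment'])
E
```

```text
t: 9.1
eef_pos: [0.5659, -0.2049, 0.0277]
ee_rot: [3.139, 0.005, 2.882]
force: [0.3, -0.1, -1.7]
width: 0.0429
[ 0.01956496 -0.02202991  0.00324969]
```

```bash
python3 -m inch '0.62 0 0 0 0 0 0;0.62 0 0 0 0 0 0;0.62 0 0 0 0 0 0;0.62 0 0 6 0 0 0;0.62 0 0 11 0 0 0;0.62 0.7 10 11 0 0 14.9;0.62 0.7 24.5 11 0 0 14.9;0.62 0.7 24.5 11 0 0 14.9;0.62 0.7 24.5 11 0 0 14.9;0.62 0.7 24.5 11 0 0 14.9;0.62 0.7 24.5 11 0 0 14.9'
python3 - <<'E'
from h import *
f=grab_frame('top');m=masks(f)
for b in blobs(f,m['white'],.005): print('W',*b.values())
for b in blobs(f,m['white'],.025)[-6:]: print('Wz',b['px'],*list(b.values())[1:])
for b in blobs(f,m['blue'],.005): print('B',*b.values())
save(f,'t4.png',(285,160,385,240),6)
print(telemetry.get_state()['eef_pos'])
E
```

```text
t: 10.48
eef_pos: [0.5727, 0.0403, 0.1378]
ee_rot: [3.139, 0.005, -3.14]
force: [-0.5, -0.9, -0.3]
width: 0.0543
W [313. 221.] [ 551.3 -136.4] [536.3 -45. ] [np.float64(1159.0), np.float64(1695.0)] -4.0 0.2
W [297.  33.] [1093.2 -105.3] [1095.4 -108.1] [np.float64(48.0), np.float64(65.0)] 35.8 20.9
W [334.  32.] [1093.4 -216.3] [1086.1 -206.7] [np.float64(53.0), np.float64(127.0)] -6.9 -0.5
W [316.  61.] [1003.2 -160.8] [1000.7 -160.2] [np.float64(44.0), np.float64(81.0)] -32.7 -21.5
W [147. 202.] [575.7 345.3] [572.6 344. ] [np.float64(25.0), np.float64(152.0)] -64.6 -65.0
W [334. 203.] [ 569.4 -209.7] [ 569.3 -210.4] [np.float64(49.0), np.float64(118.0)] -14.7 -14.9
W [179. 234.] [477.9 246.6] [477.9 252.6] [np.float64(56.0), np.float64(96.0)] -18.3 -29.4
W [193. 299.] [294.3 201.6] [243.4 176.8] [np.float64(130.0), np.float64(355.0)] -85.8 -79.2
Wz [334.  32.] [1082.6 -213.5] [1075.4 -204.1] [np.float64(53.0), np.float64(125.0)] -6.9 -0.5
Wz [316.  61.] [ 993.8 -159. ] [ 991.4 -158.4] [np.float64(43.0), np.float64(80.0)] -32.7 -21.5
Wz [147. 202.] [573.5 338.7] [570.4 337.4] [np.float64(24.0), np.float64(149.0)] -64.6 -65.0
Wz [334. 203.] [ 567.3 -207. ] [ 567.2 -207.8] [np.float64(49.0), np.float64(116.0)] -14.7 -14.9
Wz [179. 234.] [477.3 241.6] [477.3 247.5] [np.float64(55.0), np.float64(94.0)] -18.3 -29.4
Wz [193. 299.] [296.8 197.4] [246.7 173. ] [np.float64(128.0), np.float64(349.0)] -85.8 -79.2
B [334. 204.] [ 568.6 -201.5] [ 569.1 -201.7] [np.float64(89.0), np.float64(220.0)] -15.1 -14.8
[0.57276859 0.03963142 0.13773331]
```

View pics/t4.png

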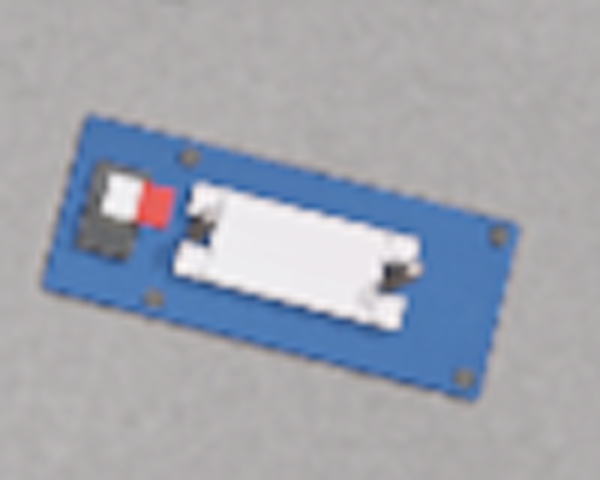

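The top crop shows the first plate straddling both pegs, with pegs at (200,228) and (400,272). It sits about 1 mm from the nest estimate. Next is plate D.

```bash
sed -i 's/(V>165)&(S<45)/(V>1.24*np.median(V[150:300,100:400]))\&(S<45)/' h.py; python3 -m inch '0.62 0 0 -5 0 0 0;0.62 0 0 -10 0 0 0;0.62 0 0 -13 0 0 0;0.62 0 0 -13.5 0 0 0;0.62 0 0 -13.5 0 0 0;0 0 0 -13.5 0 0 0;0 0 0 -13.5 0 0 0;0 0 0 -13.5 0 0 0;0 0 0 -13.5 0 0 0'; python3 -c "
from h import *
s=telemetry.get_state();print(s['eef_pos'],s['force'])"
```

```text
t: 11.65
eef_pos: [0.5736, 0.0398, 0.0042]
ee_rot: [3.139, 0.007, -3.141]
force: [-1.0, -1.5, 7.3]
width: 0.0434
[0.57358006 0.03977351 0.0041849 ] [-1.02308434 -1.4638055   7.28503676]
```

```bash
python3 -m inch '0 0 0 6 0 0 0;0 0 0 11.6 0 0 0;0 -0.76 -12 11.6 0 0 -14.9;0 -0.76 -24.4 11.6 0 0 -14.9;0 -0.76 -24.4 11.6 0 0 -14.9;0 -0.76 -24.4 11.6 0 0 -14.9;0 -0.76 -24.4 11.6 0 0 -14.9;0 -0.76 -24.4 9 0 0 -14.9;0 -0.76 -24.4 7 0 0 -14.9;0 -0.76 -24.4 6 0 0 -14.9;0 -0.76 -24.4 6 0 0 -14.9'
```

```text
t: 13.02
eef_pos: [0.5656, -0.2037, 0.0638]
ee_rot: [3.139, 0.006, 2.883]
force: [-0.9, -0.9, -1.1]
width: 0.0436
```

```bash
python3 -m inch '0 0 -0.1 -2 0 0 0;0 0 -0.1 -2.8 0 0 0;0 0 -0.1 -2.95 0 0 0;0 0 -0.1 -2.95 0 0 0;0.62 0 -0.1 -2.95 0 0 0;0.62 0 -0.1 -2.95 0 0 0;0.62 0 -0.1 3 0 0 0;0.62 0 -0.1 7 0 0 0;0.62 10 10 7 0 0 14;0.62 10 22 7 0 0 24;0.62 10 22 7 0 0 24;0.62 10 22 7 0 0 24'
python3 - <<'E'
from h import *
f=grab_frame('top');m=masks(f)
for b in blobs(f,m['white'],.005): print('W',*b.values())
save(f,'t5.png',None,1.4)
g=grab_frame('side'); save(g,'s5.png',(240,180,340,280),6)
E
```

```text
t: 14.52
eef_pos: [0.6662, 0.0182, 0.1343]
ee_rot: [3.139, 0.007, -2.981]
force: [0.5, 0.2, -0.5]
width: 0.0543
W [106. 104.] [872.3 475.3] [872.2 475.2] [np.float64(46.0), np.float64(109.0)] -72.5 -72.6
W [ 49. 207.] [562.  634.1] [562.  634.2] [np.float64(234.0), np.float64(275.0)] -81.1 -81.3
W [334. 202.] [ 571.4 -209.8] [ 571.2 -209.7] [np.float64(49.0), np.float64(116.0)] -15.9 -15.3
W [194. 232.] [483.  203.7] [483.5 202.8] [np.float64(48.0), np.float64(66.0)] 4.1 10.2
```

View pics/s5.png

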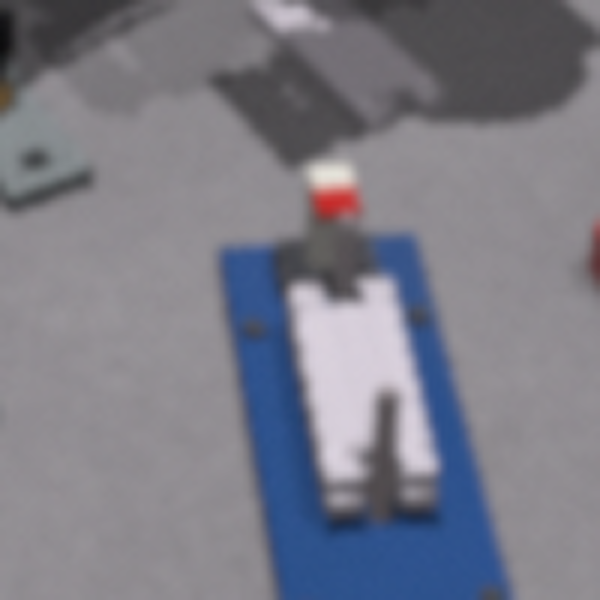

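Side crop: two plates lie flat over the pegs at (365,390). Plate B is next.

```bash
python3 -m inch '0.62 -0.16 1 -5 0 0 0.6;0.62 -0.16 1 -10 0 0 0.6;0.62 -0.16 1 -12.8 0 0 0.6;0.62 -0.16 1 -13.25 0 0 0.6;0.62 -0.16 1 -13.25 0 0 0.6;0 -0.16 1 -13.25 0 0 0.6;0 -0.16 1 -13.25 0 0 0.6;0 -0.16 1 -13.25 0 0 0.6;0 -0.16 1 -13.25 0 0 0.6' 30
```

```text
t: 15.75
eef_pos: [0.6657, 0.0313, 0.0018]
ee_rot: [3.139, 0.008, -2.966]
force: [-2.3, -1.3, 5.6]
width: 0.0438
```

```bash
python3 -m inch '0 0 0 6 0 0 0;0 0 0 11.8 0 0 0;0 -5 -12 11.8 0 0 -12;0 -9.92 -23.4 11.8 0 0 -25;0 -9.92 -23.4 11.8 0 0 -25;0 -9.92 -23.4 11.8 0 0 -25;0 -9.92 -23.4 11.8 0 0 -25;0 -9.92 -23.4 11.8 0 0 -25;0 -9.92 -23.4 9 0 0 -25;0 -9.92 -23.4 7 0 0 -25;0 -9.92 -23.4 6.4 0 0 -25;0 -9.92 -23.4 6.4 0 0 -25'
```

```text
t: 17.25
eef_pos: [0.5667, -0.2019, 0.0655]
ee_rot: [3.139, 0.007, 2.882]
force: [-0.7, -1.4, -2.2]
width: 0.0437
```

```bash
python3 -m inch '0 0 0 -1.5 0 0 0;0 0 0 -2.3 0 0 0;0 0 0 -2.35 0 0 0;0 0 0 -2.35 0 0 0;0.65 0 0 -2.35 0 0 0;0.65 0 0 -2.35 0 0 0;0.65 0 0 2 0 0 0;0.65 0 0 7 0 0 0;0.65 5 15 7 0 0 14;0.65 5 15 7 0 0 25;0.65 5 15 7 0 0 25'
python3 - <<'E'
from h import *
f=grab_frame('top');m=masks(f)
for z in (.005,.045):
  for b in blobs(f,m['white'],z):
    if b['size'][1]<130: print('W',z,*b.values())
for n in ('bar_c','screw_grip'):
    for r in pinpoint('top',n): print(n,r['p'],r['location'],atz(f,r['location'],.006 if n=='bar_c' else .05))
save(f,'t6.png',None,1.4)
E
```

```text
t: 18.62
eef_pos: [0.6174, -0.0492, 0.136]
ee_rot: [3.139, 0.008, -2.96]
force: [0.2, 0.0, -0.5]
width: 0.0568
W 0.005 [106. 104.] [872.4 475.2] [872.2 475.2] [np.float64(46.0), np.float64(109.0)] -72.7 -72.6
W 0.005 [335. 201.] [ 572.9 -210.2] [ 572.7 -210.7] [np.float64(49.0), np.float64(118.0)] -14.9 -14.9
W 0.005 [131. 216.] [530.7 388.4] [530.3 390.7] [np.float64(47.0), np.float64(62.0)] 6.7 5.0
W 0.045 [106. 104.] [858.1 457.7] [857.9 457.7] [np.float64(44.0), np.float64(105.0)] -72.7 -72.6
W 0.045 [335. 201.] [ 568.6 -204.9] [ 568.3 -205.4] [np.float64(48.0), np.float64(114.0)] -14.9 -14.9
W 0.045 [131. 216.] [527.8 373.7] [527.4 375.9] [np.float64(46.0), np.float64(60.0)] 6.7 5.0
bar_c 0.88 [244.7, 230.1] [0.488176   0.05256796 0.006     ]
screw_grip 0.75 [314.9, 193.8] [ 0.58892711 -0.1500608   0.05      ]
screw_grip 0.59 [335.4, 201.6] [ 0.56649335 -0.20775208  0.05      ]
screw_grip 0.39 [244.1, 228.2] [0.49187596 0.05046118 0.05      ]
```

View pics/t6.png

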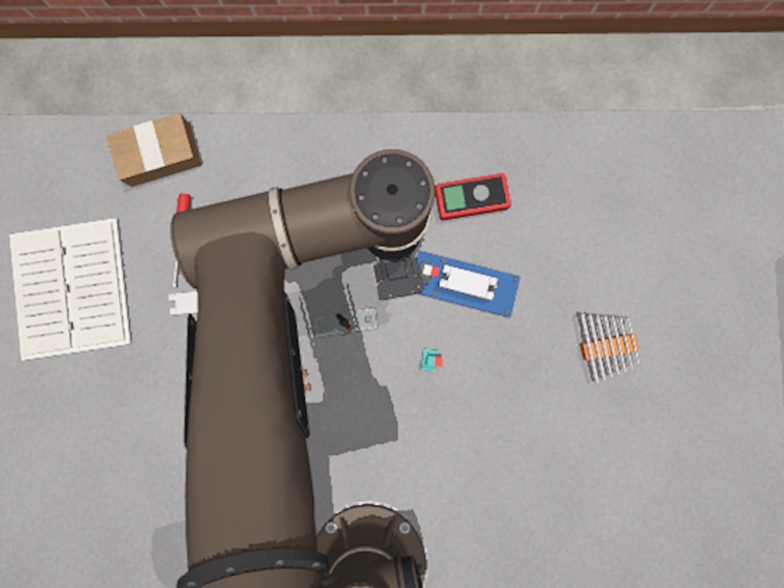

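Three plates are flat in the nest; the top view shows them at (468,284). The arm hides plates A and E from above, so I'll check A from the side while hovering.

```bash
python3 -m inch '0.65 5.4 24.4 0 0 0 0.6;0.65 5.4 24.4 0 0 0 0.6;0.65 5.4 24.4 0 0 0 0.6;0.65 5.4 24.4 0 0 0 0.6;0.65 5.4 24.4 0 0 0 0.6;0.65 5.4 24.4 0 0 0 0.6;0.65 5.4 24.4 0 0 0 0.6'
python3 - <<'E'
from h import *
g=grab_frame('side');m=masks(g)
for b in blobs(g,m['white'],.005,80): 
    if b['size'][1]<150:print('W',*b.values())
for c in((673.7,195.3),(482.6,208.8),(489.4,49.5),(532.8,364.9)): print(c,proj(g,(c[0]/1e3,c[1]/1e3,.005)))
save(g,'s7.png',None,1.4)
E
```

```text
t: 19.65
eef_pos: [0.6708, 0.1921, 0.1356]
ee_rot: [3.139, 0.006, -2.954]
force: [-0.6, -0.2, 0.5]
width: 0.0569
W [222. 139.] [531.1 375.3] [532.  376.6] [np.float64(39.0), np.float64(79.0)] 0.8 6.7
W [300. 240.] [ 586.7 -166.1] [ 586.6 -168.8] [np.float64(48.0), np.float64(115.0)] -16.3 -15.1
(673.7, 195.3) [278.55196652 157.83510361]
(482.6, 208.8) [221.00136294 167.81735339]
(489.4, 49.5) [238.32046481 197.38189629]
(532.8, 364.9) [222.76808876 140.33762007]
```

View pics/s7.png

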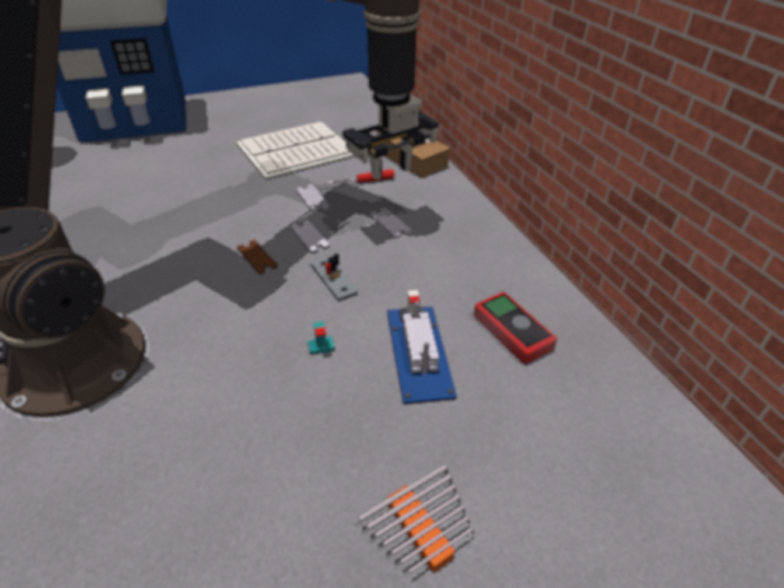

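Side view (1.4x): A at (390,222), E at (311,235) and the bar at (334,277) are where predicted. I'll pick A.

```bash
python3 -m inch '0.65 0.05 0.2 -5 0 0 0;0.65 0.05 0.2 -10 0 0 0;0.65 0.05 0.2 -12.9 0 0 0;0.65 0.05 0.2 -13.35 0 0 0;0.65 0.05 0.2 -13.35 0 0 0;0 0.05 0.2 -13.35 0 0 0;0 0.05 0.2 -13.35 0 0 0;0 0.05 0.2 -13.35 0 0 0;0 0.05 0.2 -13.35 0 0 0' 30
```

```text
t: 20.82
eef_pos: [0.6719, 0.1943, 0.0035]
ee_rot: [3.139, 0.008, -2.954]
force: [-1.1, -1.0, 6.5]
width: 0.0435
```

```bash
python3 -m inch '0 0 0 6 0 0 0;0 0 0 11.7 0 0 0;0 -10.6 -40 11.7 0 0 -25.6;0 -10.6 -40 11.7 0 0 -25.6;0 -10.6 -40 11.7 0 0 -25.6;0 -10.6 -40 11.7 0 0 -25.6;0 -10.6 -40 11.7 0 0 -25.6;0 -10.6 -40 11.7 0 0 -25.6;0 -10.6 -40 11.7 0 0 -25.6;0 -10.6 -40 11.7 0 0 -25.6;0 -10.6 -40 11.7 0 0 -25.6;0 -10.6 -40 11.7 0 0 -25.6'
```

```text
t: 22.32
eef_pos: [0.5662, -0.2047, 0.1205]
ee_rot: [3.138, 0.008, 2.883]
force: [0.0, -0.1, -0.9]
width: 0.0434
```

```bash
python3 -m inch '0 0 0 -3 0 0 0;0 0 0 -4.7 0 0 0;0 0 0 -5 0 0 0;0 0 0 -5 0 0 0'
```

```text
t: 22.82
eef_pos: [0.5665, -0.2045, 0.0707]
ee_rot: [3.139, 0.008, 2.884]
force: [0.2, -0.0, -1.1]
width: 0.0432
```

```bash
python3 -m inch '0 0 -0.05 -1.3 0 0 0;0 0 -0.05 -1.7 0 0 0;0 0 -0.05 -1.7 0 0 0;0 0 -0.05 -1.7 0 0 0;0.65 0 -0.05 -1.7 0 0 0;0.65 0 -0.05 -1.7 0 0 0;0.65 0 -0.05 2 0 0 0;0.65 0 0 7 0 0 0;0.65 -8.6 41.3 7 0 0 24.7;0.65 -8.6 41.3 7 0 0 24.7;0.65 -8.6 41.3 7 0 0 24.7;0.65 -8.6 41.3 7 0 0 24.7'
```

```text
t: 24.32
eef_pos: [0.515, 0.0419, 0.141]
ee_rot: [3.138, 0.009, -2.968]
force: [1.0, 0.3, -0.4]
width: 0.0572
```

```bash
python3 -c "
from h import *
s=telemetry.get_state();print(s['eef_pos'],s['ee_rot'])
f=grab_frame('top')
for b in blobs(f,masks(f)['white'],.055):
    if b['size'][1]<150:print('W',*b.values())
g=grab_frame('side');save(g,'s8.png',(180,110,360,290),3.3)
s=telemetry.get_state();print(s['eef_pos'],s['ee_rot'])
"
```

```text
[0.51501569 0.04186176 0.14095696] [ 3.13844678  0.00871495 -2.96766773]
W [106. 104.] [854.1 453.9] [854.2 453.4] [np.float64(42.0), np.float64(102.0)] -72.9 -72.4
W [335. 201.] [ 568.9 -205.4] [ 569.  -205.1] [np.float64(45.0), np.float64(111.0)] -14.7 -15.0
W [135. 213.] [537.7 360.7] [544.5 354.7] [np.float64(34.0), np.float64(109.0)] 15.0 23.0
[0.51487949 0.04483481 0.1411602 ] [ 3.13783726  0.00928182 -2.96271506]
```

View pics/s8.png

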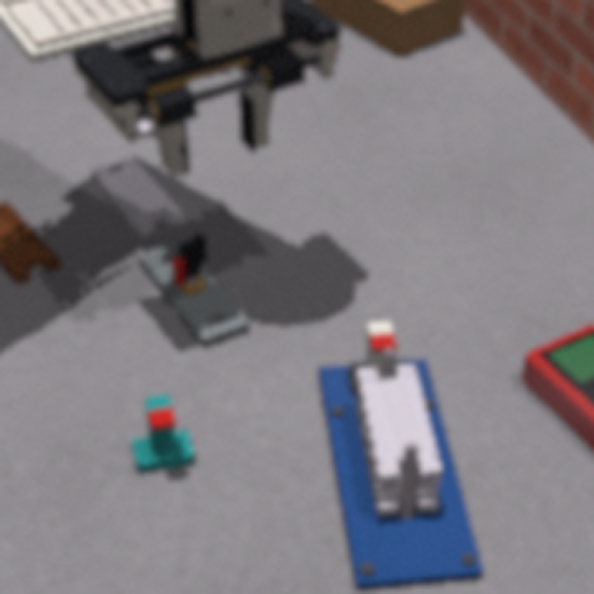

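Side crop: four plates are flat on the pegs, their top just below the red finger at (382,343). E is in shadow at (143,193), unmoved. Picking E.

```bash
python3 -m inch '0.65 -3.45 16.3 0 0 0 -0.3;0.65 -3.45 16.3 0 0 0 -0.3;0.65 -3.45 16.3 0 0 0 -0.3;0.65 -3.45 16.3 0 0 0 -0.3;0.65 -3.45 16.3 -5 0 0 -0.3;0.65 -3.45 16.3 -10 0 0 -0.3;0.65 -3.45 16.3 -12 0 0 -0.3;0.65 -3.45 16.3 -12 0 0 -0.3'
```

```text
t: 25.42
eef_pos: [0.4797, 0.2059, 0.0196]
ee_rot: [3.14, 0.006, -2.969]
force: [-0.9, -0.2, -0.1]
width: 0.0568
```

```bash
python3 -m inch '0.65 0.06 0.25 -1.2 0 0 0;0.65 0.06 0.25 -1.75 0 0 0;0.65 0.06 0.25 -1.75 0 0 0;0 0.06 0.25 -1.75 0 0 0;0 0.06 0.25 -1.75 0 0 0;0 0.06 0.25 -1.75 0 0 0;0 0.06 0.25 -1.75 0 0 0' 30
```

```text
t: 26.3
eef_pos: [0.4805, 0.2087, 0.0025]
ee_rot: [3.14, 0.007, -2.969]
force: [-1.9, -0.2, 5.2]
width: 0.0433
```

```bash
python3 -m inch '0 0 0 6 0 0 0;0 0 0 11.8 0 0 0;0 8.5 -41.3 11.8 0 0 -24.8;0 8.5 -41.3 11.8 0 0 -24.8;0 8.5 -41.3 11.8 0 0 -24.8;0 8.5 -41.3 11.8 0 0 -24.8;0 8.5 -41.3 11.8 0 0 -24.8;0 8.5 -41.3 11.8 0 0 -24.8;0 8.5 -41.3 11.8 0 0 -24.8;0 8.5 -41.3 11.8 0 0 -24.8;0 8.5 -41.3 11.8 0 0 -24.8;0 8.5 -41.3 11.8 0 0 -24.8'
```

```text
t: 27.8
eef_pos: [0.5653, -0.2033, 0.1205]
ee_rot: [3.14, 0.006, 2.883]
force: [-0.2, 0.3, -2.1]
width: 0.0437
```

```bash
python3 -m inch '0 0 0 -2.5 0 0 0;0 0 0 -4 0 0 0;0 0 0 -4.4 0 0 0;0 0 0 -4.4 0 0 0'
```

```text
t: 28.3
eef_pos: [0.5653, -0.203, 0.0765]
ee_rot: [3.14, 0.006, 2.883]
force: [-0.3, -0.5, -0.9]
width: 0.0434
```

```bash
python3 -m inch '0 0 -0.15 -0.9 0 0 0;0 0 -0.15 -1.33 0 0 0;0 0 -0.15 -1.35 0 0 0;0 0 -0.15 -1.35 0 0 0;0.65 0 -0.15 -1.35 0 0 0;0.65 0 -0.15 -1.35 0 0 0;0.65 0 -0.15 2 0 0 0;0.65 5 15 7 0 0 0;0.65 5 15 7 0 0 20;0.65 5 15 7 0 0 20;0.65 5 15 7 0 0 20'
python3 - <<'E'
from h import *
f=grab_frame('top')
for b in blobs(f,masks(f)['white'],.065):
    if b['size'][1]<150:print('W',*b.values())
for r in regions_of('top','bar_c')[:2]:
    print(r['p'],r['bbox'])
    for b in blobs(f,np.array(r['pixels']),.006): print('bar',*b.values())
save(f,'t9.png',(215,170,385,270),4.5)
g=grab_frame('side')
for r in regions_of('side','bar_c')[:2]:
    for b in blobs(g,np.array(r['pixels']),.006): print('bar side',*b.values())
save(g,'s9.png',(215,165,345,275),5)
E
```

```text
t: 29.68
eef_pos: [0.617, -0.0502, 0.148]
ee_rot: [3.14, 0.009, -3.045]
force: [0.0, -0.1, -0.8]
width: 0.0571
W [106. 104.] [850.9 448.9] [850.8 448.9] [np.float64(44.0), np.float64(103.0)] -72.7 -72.6
W [336. 201.] [ 566.7 -206.9] [ 566.7 -206.9] [np.float64(48.0), np.float64(114.0)] -15.1 -14.9
W [130. 216.] [526.  369.3] [525.4 371. ] [np.float64(45.0), np.float64(54.0)] 4.4 6.2
0.88 [222.8, 220.0, 269.5, 241.2]
bar [246. 230.] [490.2  48.8] [490.3  49.3] [np.float64(49.0), np.float64(134.0)] 8.7 8.6
bar side [239. 198.] [489.7  48.7] [488.7  46.3] [np.float64(68.0), np.float64(151.0)] 2.7 -0.1
```

View pics/t9.png

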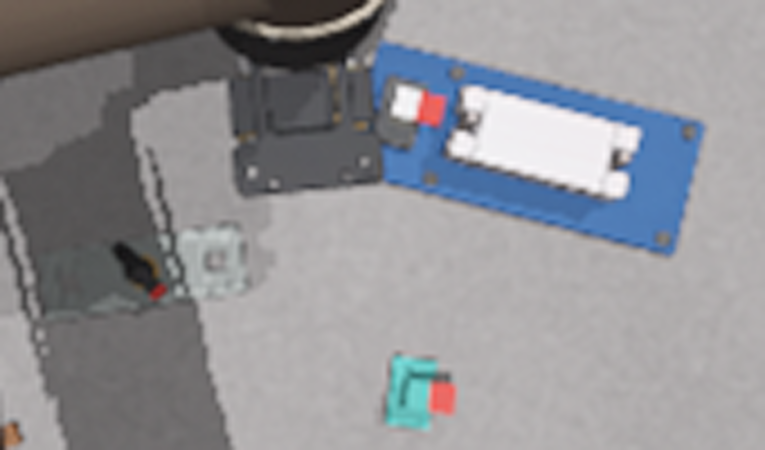

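View pics/s9.png

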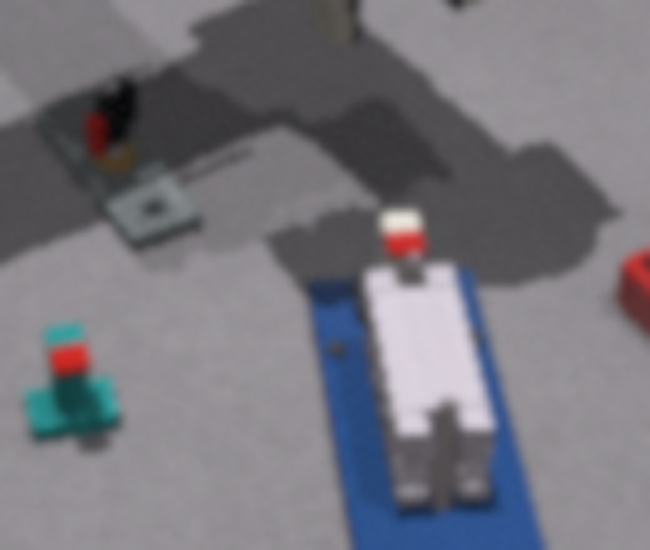

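The top crop shows the five-plate pack flat on the pegs at (540,142), and the side crop shows its top level with the red finger at (405,243). The bar is at (145,270) in the top crop, unmoved. Now the bar.

```bash
python3 -m inch '0.7 -12.9 9.9 0 0 0 3;0.7 -12.9 9.9 0 0 0 3;0.7 -12.9 9.9 0 0 0 3;0.7 -12.9 9.9 0 0 0 3;0.7 -12.9 9.9 -5 0 0 3;0.7 -12.9 9.9 -9 0 0 3;0.7 -12.9 9.9 -11 0 0 3;0.7 -12.9 9.9 -11 0 0 3' 45
```

```text
t: 30.88
eef_pos: [0.4849, 0.0437, 0.0345]
ee_rot: [3.141, 0.001, -3.002]
force: [0.8, 0.3, 1.3]
width: 0.0613
```

```bash
python3 -m inch '0.7 0.27 0.54 0 0 0 0.5;0.7 0.27 0.54 0 0 0 0.5;0.7 0.27 0.54 -2 0 0 0.5;0.7 0.27 0.54 -2 0 0 0.5'
```

```text
t: 31.38
eef_pos: [0.4872, 0.049, 0.0143]
ee_rot: [-3.142, 0.0, -2.994]
force: [-0.2, -1.0, -1.2]
width: 0.0615
```

```bash
python3 -m inch '0.7 0.03 0 -0.8 0 0 0;0.7 0.03 0 -1.15 0 0 0;0.7 0.03 0 -1.15 0 0 0;0 0.03 0 -1.15 0 0 0;0 0.03 0 -1.15 0 0 0;0 0.03 0 -1.15 0 0 0;0 0.03 0 -1.15 0 0 0' 45; python3 -m inch '0 0 0 3 0 0 0;0 0 0 6 0 0 0;0 0 0 10 0 0 0;0 0 0 12.2 0 0 0;0 0 0 12.2 0 0 0'
```

```text
t: 32.25
eef_pos: [0.4872, 0.0488, 0.0029]
ee_rot: [-3.142, -0.0, -2.994]
force: [-2.2, 0.3, 3.2]
width: 0.0434
t: 32.88
eef_pos: [0.4881, 0.0494, 0.1261]
ee_rot: [3.14, 0.003, -2.994]
force: [0.2, 0.5, -4.7]
width: 0.0429
```

```bash
python3 -m inch '0 7.77 -25.4 0 0 0 -23.4;0 7.77 -25.4 0 0 0 -23.4;0 7.77 -25.4 0 0 0 -23.4;0 7.77 -25.4 0 0 0 -23.4;0 7.77 -25.4 0 0 0 -23.4;0 7.77 -25.4 0 0 0 -23.4;0 7.77 -25.4 0 0 0 -23.4;0 7.77 -25.4 0 0 0 -23.4;0 7.77 -25.4 -2 0 0 -23.4;0 7.77 -25.4 -2 0 0 -23.4'
python3 - <<'E'
from h import *
f=grab_frame('top');g=grab_frame('side');s=telemetry.get_state();print(s['eef_pos'],s['ee_rot'],s['width'])
save(f,'t10.png',(285,150,385,240),6);save(g,'s10.png',(235,150,345,260),5)
E
```

```text
t: 34.12
eef_pos: [0.5646, -0.2035, 0.1051]
ee_rot: [3.141, 0.0, 2.882]
force: [0.1, -0.0, -3.3]
width: 0.0437
[ 0.56592715 -0.20411399  0.10666357] [3.14057715e+00 3.12225989e-03 2.88229656e+00] 0.04346112790441318
```

View pics/s10.png

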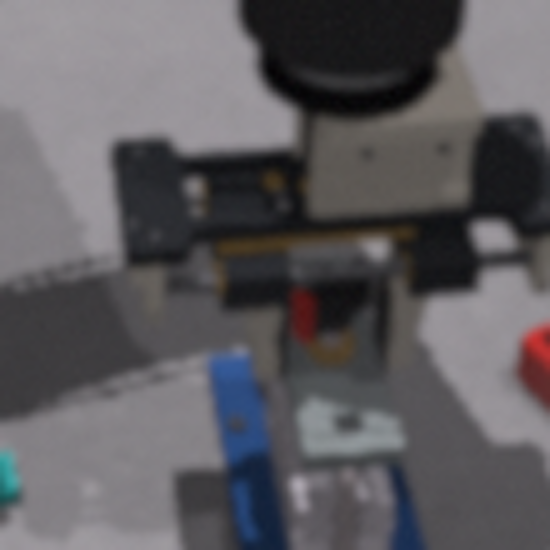

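Side crop: the bar is held flat above the pack, with its near hole at (347,422). Lowering with force checks.

```bash
python3 - <<'E'
from h import *
g=grab_frame('side');h=atz(g,(304.4,234.4),.1155);p=atz(g,(304,246),.084);print(h,p)
s=telemetry.get_state();y=s['ee_rot'][2];print(s['eef_pos'],s['eef_pos'][:2]-48e-3*np.array([.257,.966]))
E
python3 -m inch '0 0 -0.1 -1 0 0 0;0 0 -0.1 -1.6 0 0 0;0 0 -0.1 -2 0 0 0;0 0 -0.1 -2.3 0 0 0;0 0 -0.1 -2.3 0 0 0'; python3 -c "
from h import *
s=telemetry.get_state();print(s['eef_pos'],s['force'],s['moment'])"
```

```text
[ 0.55251455 -0.25435177  0.1155    ] [ 0.55090712 -0.25964667  0.084     ]
[ 0.56622018 -0.20427552  0.10695235] [ 0.55388418 -0.25064352]
t: 34.9
eef_pos: [0.5661, -0.2053, 0.0837]
ee_rot: [3.141, 0.003, 2.882]
force: [0.2, -0.8, -3.0]
width: 0.0433
[ 0.56608617 -0.2053483   0.08367349] [ 0.19126114 -0.81643809 -3.02646776] [ 0.10439766 -0.05487897  0.0240357 ]
```

```bash
python3 -m inch '0 0 0 -0.4 0 0 0;0 0 0 -0.7 0 0 0;0 0 0 -0.7 0 0 0'; python3 -c "
from h import *
s=telemetry.get_state();print(s['eef_pos'],s['force'],s['moment'])"
```

```text
t: 35.28
eef_pos: [0.5659, -0.2053, 0.0763]
ee_rot: [3.141, 0.003, 2.882]
force: [0.3, -0.3, -2.8]
width: 0.0433
[ 0.56586279 -0.20530853  0.07632615] [ 0.30324402 -0.29521687 -2.8083585 ] [ 0.06678958 -0.07376896 -0.01143187]
```

```bash
python3 -m inch '0 0 0 -0.25 0 0 0;0 0 0 -0.33 0 0 0;0 0 0 -0.33 0 0 0;0.7 0 0 -0.33 0 0 0;0.7 0 0 -0.33 0 0 0;0.7 0 0 -0.33 0 0 0;0.7 0 0 3 0 0 0;0.7 0 0 8 0 0 0;0.7 0 0 9 0 0 0;0.7 9 9 9 0 0 0;0.7 11 11 9 0 0 0;0.7 11 11 9 0 0 0'
python3 - <<'E'
from h import *
f=grab_frame('top');g=grab_frame('side')
save(f,'t11.png',(295,165,375,235),7);save(g,'s11.png',(240,160,340,260),5)
for n,ff in(('top',f),('side',g)):
  for nm,z in(('bar_c',.076),('screw_grip',.12)):
    for r in pinpoint(n,nm)[:2]: print(n,nm,round(r['p'],2),np.round(r['location'],1),atz(ff,r['location'],z))
for r in regions_of('top','bar_c')[:1]:
    for b in blobs(f,np.array(r['pixels']),.076): print('bar',*b.values())
s=telemetry.get_state();print(s['eef_pos'],s['ee_rot'])
E
```

```text
t: 36.78
eef_pos: [0.6775, -0.0931, 0.1657]
ee_rot: [3.141, 0.003, 2.883]
force: [-0.6, -1.2, -0.3]
width: 0.0617
top bar_c 0.66 [336.3 199. ] [ 0.57094137 -0.20684372  0.076     ]
top screw_grip 0.47 [334.1 198.2] [ 0.56811847 -0.19500402  0.12      ]
side bar_c 0.95 [300.7 232. ] [ 0.56615702 -0.20900715  0.076     ]
side screw_grip 0.71 [300.8 218. ] [ 0.5650126  -0.20708341  0.12      ]
bar [336. 200.] [ 568.1 -205.7] [ 568.7 -205.9] [np.float64(50.0), np.float64(136.0)] -16.0 -15.8
[ 0.67515309 -0.09601635  0.16629008] [3.14076977e+00 2.44776384e-03 2.88129260e+00]
```

View pics/t11.png

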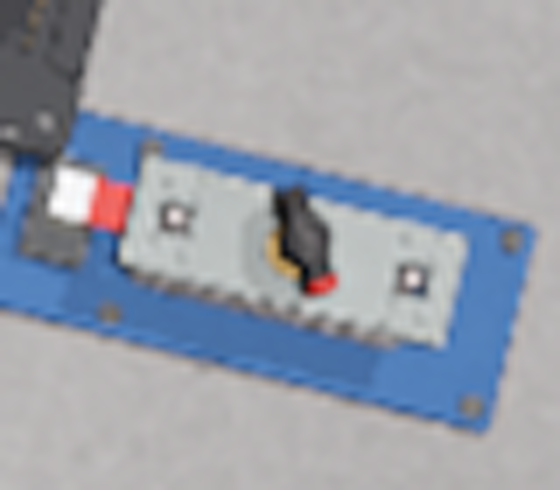

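View pics/s11.png

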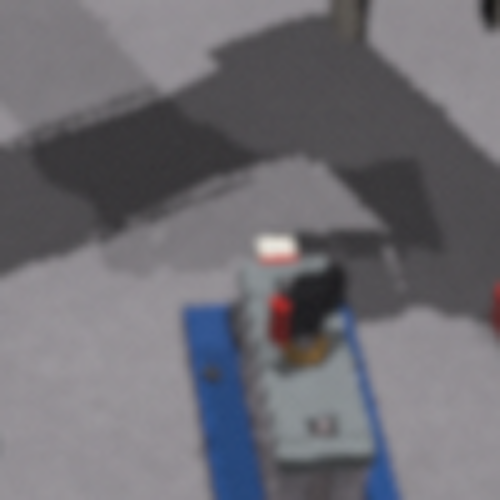

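Top crop: the bar is seated, with the peg tips in both holes at (175,217) and (414,278). The wing runs from (290,190) to its red end (322,285), a yaw of about -161°, so the screw is near 2.55 rad. It needs about 84° clockwise to the stop. I'll go to the wing.

```bash
python3 -m inch '0.5 -10.9 -10.9 0 0 0 -56;0.5 -10.9 -10.9 0 0 0 -56;0.5 -10.9 -10.9 0 0 0 -56;0.5 -10.9 -10.9 0 0 0 -56;0.5 -10.9 -10.9 0 0 0 -56;0.5 -10.9 -10.9 0 0 0 -56;0.5 -10.9 -10.9 0 0 0 -56;0.5 -10.9 -10.9 0 0 0 -56;0.5 -10.9 -10.9 0 0 0 -56' 15
python3 - <<'E'
from h import *
s=telemetry.get_state();print(s['eef_pos'],np.degrees(s['ee_rot']),s['q'])
E
```

```text
t: 38.25
eef_pos: [0.566, -0.2052, 0.1664]
ee_rot: [3.141, 0.002, 1.904]
force: [-0.2, 0.7, 0.2]
width: 0.0435
[ 0.56602896 -0.20517224  0.1664047 ] [1.79944132e+02 1.42165611e-01 1.09103575e+02] [-0.02221124  0.28362999 -0.24121631  0.00229782 -1.04417317 -1.21631676]
```

```bash
python3 -m inch '0.5 0 0 -3 0 0 0;0.5 0 0 -5.5 0 0 0;0.5 0 0 -5.7 0 0 0;0.5 0 0 -5.7 0 0 0;0 0 0 -5.7 0 0 0;0 0 0 -5.7 0 0 0;0 0 0 -5.7 0 0 0;0 0 0 -5.7 0 0 0;0 0 0 -5.7 0 0 0' 15
python3 - <<'E'
from h import *
s=telemetry.get_state();print(s['eef_pos'],np.degrees(s['ee_rot']),s['force'],s['moment'])
E
```

```text
t: 39.38
eef_pos: [0.5663, -0.2054, 0.1098]
ee_rot: [3.14, 0.003, 1.904]
force: [0.7, -1.6, 1.9]
width: 0.0098
[ 0.56632371 -0.20536251  0.10978676] [1.79915905e+02 1.74019371e-01 1.09111872e+02] [ 0.69325458 -1.55091869  1.86403717] [-0.28061678 -0.16276446 -0.02634521]
```

```bash
python3 -m inch '0 0 0 0 0 0 -9;0 0 0 0 0 0 -18;0 0 0 0 0 0 -27;0 0 0 0 0 0 -36;0 0 0 0 0 0 -45;0 0 0 0 0 0 -54;0 0 0 0 0 0 -63;0 0 0 0 0 0 -72;0 0 0 0 0 0 -76;0 0 0 0 0 0 -76' 20
python3 - <<'E'
from h import *
s=telemetry.get_state();print(s['eef_pos'],np.degrees(s['ee_rot']),s['force'],s['moment'],s['q'][5])
E
```

```text
t: 40.62
eef_pos: [0.566, -0.2059, 0.1098]
ee_rot: [3.14, 0.004, 0.578]
force: [-0.6, -4.2, 0.8]
width: 0.0099
[ 0.56604221 -0.20590583  0.10978943] [179.9085147    0.21782778  33.13365446] [-0.59072792 -4.22279248  0.80574278] [-1.6085558   0.17440975 -0.05205467] -2.5433817291418523
```

```bash
python3 -m inch '0 0 0 0 0 0 -4;0 0 0 0 0 0 -8;0 0 0 0 0 0 -11;0 0 0 0 0 0 -11;0 0 0 0 0 0 -11'
python3 - <<'E'
from h import *
s=telemetry.get_state();print(s['eef_pos'],np.degrees(s['ee_rot']),s['force'],s['moment'],s['q'][5])
E
```

```text
t: 41.25
eef_pos: [0.5665, -0.2061, 0.1099]
ee_rot: [3.139, 0.003, 0.389]
force: [2.6, -4.9, -2.1]
width: 0.01
[ 0.56652325 -0.20610969  0.1098748 ] [179.87034602   0.18432368  22.26768927] [ 2.62785389 -4.87191839 -2.05705225] [-1.68500449 -1.11937781  0.45350647] -2.732538857368072
```

The reaction moment about z rose to +0.45 N·m (friction alone is 0.05) after 87° of turn, so the screw is bottomed. Now I back it off by 90° plus about 3° of wind-up.

```bash
python3 -m inch '0 0 0.05 0 0 0 9;0 0 0.05 0 0 0 18;0 0 0.05 0 0 0 27;0 0 0.05 0 0 0 36;0 0 0.05 0 0 0 45;0 0 0.05 0 0 0 54;0 0 0.05 0 0 0 63;0 0 0.05 0 0 0 72;0 0 0.05 0 0 0 81;0 0 0.05 0 0 0 90;0 0 0.05 0 0 0 93;0 0 0.05 0 0 0 93'
python3 - <<'E'
from h import *
s=telemetry.get_state();print(s['eef_pos'],np.degrees(s['ee_rot']),s['force'],s['moment'],s['q'][5])
E
```

```text
t: 42.75
eef_pos: [0.5665, -0.2049, 0.1098]
ee_rot: [3.139, 0.002, 2.012]
force: [0.4, 1.2, 0.6]
width: 0.0097
[ 0.56650788 -0.20490084  0.10981226] [1.79846746e+02 1.42358469e-01 1.15287929e+02] [0.44572703 1.18841103 0.62828904] [ 0.58487497 -0.41067917 -0.01060751] -1.107858805624162
```

```bash
python3 -m inch '0 0 0 0 0 0 0;0 0 0 0 0 0 0;0.5 0 0 0 0 0 0;0.5 0 0 0 0 0 0;0.5 0 0 0 0 0 0;0.5 0 0 3 0 0 0;0.5 0 0 8 0 0 0;0.5 8 9 8 0 0 0;0.5 11 12 8 0 0 0;0.5 11 12 8 0 0 0;0.5 11 12 8 0 0 0'
python3 - <<'E'
from h import *
f=grab_frame('top');g=grab_frame('side')
a=cv2.resize(np.array(f['pixels'])[160:240,290:380],None,fx=4.4,fy=4.4,interpolation=2);b=cv2.resize(np.array(g['pixels'])[180:260,255:345],None,fx=4.4,fy=4.4,interpolation=2)
cv2.imwrite('pics/fin.png',cv2.cvtColor(np.hstack([a,b]),cv2.COLOR_RGB2BGR))
for n,ff in(('top',f),('side',g)):
    for r in pinpoint(n,'bar_c')[:1]: print(n,round(r['p'],2),np.round(r['location'],1),atz(ff,r['location'],.076))
for r in regions_of('top','bar_c')[:1]:
    for b in blobs(f,np.array(r['pixels']),.076): print('bar',*b.values())
for nm in('multimeter','hexkeys','screwdriver'):
  for n,ff in(('top',f),('side',g)):
    for r in pinpoint(n,nm)[:1]: print(nm,n,round(r['p'],2),atz(ff,r['location'],0))
for b in blobs(f,masks(f)['red'],.066,4): print('R',b['px'],b['c'],b['size'])
# wing in top view: dark pixels around the axis
c=proj(f,(.568,-.2058,.13)).astype(int);im=np.array(f['pixels']).astype(int)
yy,xx=np.mgrid[c[1]-9:c[1]+10,c[0]-9:c[0]+10];d=im[yy,xx];mk=(d.max(-1)<75)|((d[...,0]>120)&(d[...,1]<70))
w=np.array([atz(f,(x,y),.13)[:2] for x,y in zip(xx[mk],yy[mk])]);u,s_,v=np.linalg.svd(w-w.mean(0));print('wing',mk.sum(),w.mean(0),s_,np.degrees(np.arctan2(v[0,1],v[0,0])))
s=telemetry.get_state();print(s['eef_pos'],s['force'])
E
```

```text
t: 44.12
eef_pos: [0.6777, -0.0827, 0.1888]
ee_rot: [3.14, 0.002, 2.015]
force: [-1.1, -0.4, -0.6]
width: 0.0436
top 0.73 [333.2 200.7] [ 0.56623809 -0.19821116  0.076     ]
side 0.72 [297.4 229.3] [ 0.56258372 -0.19781136  0.076     ]
bar [336. 201.] [ 567.2 -204.7] [ 568.  -205.2] [np.float64(51.0), np.float64(136.0)] -15.2 -15.8
multimeter top 0.67 [ 0.75353725 -0.22084535  0.        ]
multimeter side 0.97 [ 0.74978933 -0.22204239  0.        ]
hexkeys top 0.8 [ 0.43706403 -0.49647686  0.        ]
hexkeys side 0.93 [ 0.43790119 -0.49835939  0.        ]
screwdriver top 0.94 [0.65985374 0.40002598 0.        ]
screwdriver side 0.48 [0.66085218 0.39610039 0.        ]
R [345. 144.] [ 728.4 -232.9] [np.float64(73.0), np.float64(143.0)]
R [130. 155.] [702.1 375.1] [np.float64(26.0), np.float64(95.0)]
R [311. 194.] [ 586.3 -135.5] [np.float64(13.0), np.float64(17.0)]
R [342. 205.] [ 556.3 -221.7] [np.float64(5.0), np.float64(8.0)]
wing 33 [ 0.56579882 -0.19922153] [0.06168466 0.02360338] -156.02893646106577
[ 0.67630683 -0.08533077  0.19004762] [ 0.37375324 -0.32531588 -0.01564048]
```

View pics/fin.png

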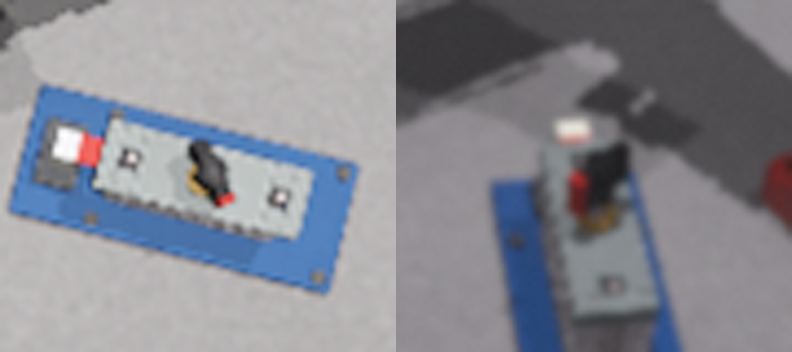

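The final crop shows the bar flat with both peg tips in its holes at (130,160) and (280,197). The wing's yaw is about -155°, so the screw is at about 2.44 rad. The arm is clear, so I'm handing in.

```bash
python3 -c "
from h import *
f=grab_frame('top')
for b in blobs(f,masks(f)['white'],.005):
    if b['size'][1]<150: print(*b.values())
print(arm.job_done(), telemetry.get_state()['t'])"
```

```text
[106. 104.] [872.  475.7] [872.  475.3] [np.float64(44.0), np.float64(106.0)] -72.7 -72.3
[133. 216.] [531.4 383.7] [531.9 387.1] [np.float64(46.0), np.float64(65.0)] 7.4 1.9
the job is handed in; nothing more can be done
the job is handed in; nothing more can be done
```

The job is handed in, with no verdict reported. The last clock reading before that was 44 s of the 208 s allowed.

- **Pack:** The gauge's red finger measured about 67–70 mm above the bench, so it is the five-plate gauge. I stacked five silver plates on the pegs with no contact force on the way down, and the side picture shows the top level with the finger. The sixth plate stays flat on the bench near the screwdriver, far from the nest. The brown and turquoise look-alikes were not touched.
- **Clamp bar:** It is seated flat, with both peg tips showing in its holes and its centre within about 1–2 mm of the nest.
- **Thumbscrew:** I turned it clockwise about 87°, until the reaction moment rose to 0.45 N·m at the stop. I then backed it off a net quarter turn and let go. From the grip and wing angles it reads about 2.44 rad (target 2.43).
- **Last checks:**
  - The gauge, the hex keys and, by the networks, the multimeter read within about 3 mm of where they started.
  - The screwdriver was within about 12 mm by network (side view) and 1 mm by its red handle.
  - Two readings disagreed. The multimeter's colour blob moved about 2 cm, while the networks put it within 2 mm, so I took it as partial occlusion by the arm. The last `bar_c` network points read about 7–8 mm along y from the nest; the bar's outline and the pegs in the holes contradict that.
  - The spare plate was partly hidden by the arm in the last picture, so its position was not fully re-measured.

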